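# Uncap the condenser and open its iris to the stop

## Task

Take the blue dust cap off the microscope condenser and set it down upright, knob up, in the free part of the green parts tray. Then grip the slim black iris ring, touching neither of the silver collars above and below it, and turn it clockwise (seen from above) until you feel it come up firmly against its fully-open stop, without straining the condenser round in its spring mount; let go and leave it fully open. Leave everything else where it is.

Things in the scene. Friction and masses are not known exactly. Their poses are not given: they have to be found in the camera images.
- stand: White alignment stand, a fixed block 160 (x) x 130 (y) x 30 mm with a dark round mount (90 mm across, top 42 mm above the table) in its middle, and two small brass screws at the mount's rear (-x) side. Origin: centre of its underside, on the condenser's upright axis. The condenser standing in it is, from below: lower collar, iris ring, upper collar, dust cap, all on that one axis.
- lower_collar (a point): Fixed silver ring under the iris ring, 72 mm across, 28 mm tall, from 42 to 70 mm above the table: it sticks out 6 mm beyond the iris ring all round. This point is its centre, half-way up. Its top rim carries a red band from its own +x side (0 rad) anticlockwise to 0.4 rad, and black ticks every 0.15 rad beyond it. Not to be touched.
- iris: The slim black iris ring as a whole. Origin: on the axis, centre of its underside (70.5 mm above the table); its x axis points to its white line. Turning it clockwise opens the iris. It turns about the upright axis with 0.1 N m of friction and stays where it is left.
- ring_mid (a point): Centre of the black iris ring, at half its height, on the axis (76.5 mm above the table). The ring is 60 mm across and 12 mm tall (70.5 to 82.5 mm above the table), knurled, round, so it can be gripped across any diameter; a white line on top and on its rim lies on its own +x side.
- ring_line (a point): The white line on the iris ring's rim, 30 mm from the axis, at half the ring's height. Its angle about the axis, from the lower collar's +x, anticlockwise (from above) positive, starts between 0.55 and 1.4 rad. Turned clockwise, the ring meets its fully-open hard stop somewhere between 0.4 and 0 rad, line in the red band: where differs each time and cannot be seen, only felt.
- upper_collar (a point): Fixed silver ring with the lens above the iris ring, 48 mm across (6 mm narrower than the iris ring all round), 25 mm tall, from 83 to 108 mm above the table. This point is its centre, half-way up. Not to be touched.
- carrier (a joint): Twist of the whole condenser (collars and ring) in its spring mount about the upright axis, rad, anticlockwise positive, 0 at rest; 14 N m/rad. It winds up as the ring is pressed against its stop and springs back when let go. Turning the ring takes 0.1 N m (0.007 rad); firmly against the stop is 0.24 N m or more (-0.017 rad); strained is over 0.80 N m (0.057 rad).
- cap_knob (a point): Middle of the knob of the blue dust cap (loose, 60 g): knob 24 mm across, 22 mm tall; this point is on its axis 11 mm below its top and 37 mm above the cap's lower rim. The cap below the knob is 66 mm across and 26 mm tall, hollow below: its 21 mm deep skirt (inside 51.6 mm across) hangs over the upper collar, and its ceiling rests on it, so that it must be lifted 25 mm straight up to come clear. While it is on, it is in the way of gripping the iris ring.
- tray: Fixed green shallow parts tray, 120 (x) x 170 (y) x 18 mm, walls and floor 4 mm thick. Origin: centre of its underside. Its +y half is free for the cap; an eyepiece stands in its -y half.
- eyepiece: Black eyepiece, 32 mm across, 42 mm tall, standing in the -y half of the tray, 55 mm from the tray's centre. Origin: centre of its underside. Leave alone.
- objective: Silver objective lens, 33 mm across, 43 mm tall, standing on the table. Origin: centre of its underside. Leave alone.
- petri: Clear dish with red medium, 92 mm across, 14 mm tall. Origin: centre of its underside. Leave alone.
- tip_box: Blue box of yellow pipette tips, 85 x 122 x 60 mm. Origin: centre of its underside. Leave alone.
- bottle: Amber bottle with a blue cap, 60 mm across, 130 mm tall. Origin: centre of its underside. Leave alone.
- slide_box: Grey slide box, 85 x 60 x 32 mm. Origin: centre of its underside. Leave alone.
- cap: The blue dust cap as a whole (see the knob's entry). Origin: centre of its lower rim; z points up towards the knob.

How it is judged:
By the outcome, as a careful person would: the job done as asked, in the order asked, and still so for the second after the job is handed in, with the robot touching nothing.
It also fails if it takes over 67 s, if anything falls off the work surface, if the arm or the gripper's body presses on something with over 40 N, if the wrist force passes 120 N, or if a joint passes its speed limit or range.

## Robot

A 6-joint arm with a two-finger parallel gripper is mounted at the origin on the work surface. World frame = base frame: x ahead of the robot, y to its left, z up, the work surface at z = 0. Lengths are in m, angles in degrees, forces in N, time in s.
With the tool pointing down it reaches from about 0.3 to 0.75 m from the base axis. Payload 8.5 kg.
Tool frame: the origin (TCP) lies at the very end of the fingers, on their centre line; the grasp point (between the pads) lies 19 mm behind it; z points along the fingers, y is the line along which they close (so a half turn about z gives the same grasp; the last joint's range is limited). The gripper opens to 85 mm and grips with 20 to 120 N. Pads are 22 mm wide; open, the fingers measure 114 mm over their backs; the gripper's body (76 mm by 85 mm) begins 54 mm behind the grasp point. The pads swing forward as they close: fully open they stand 13 mm farther back than shut.
Start: joints at [-78.971, 21.807, 74.336, -0, 83.858, -12.336], TCP at [0.218, -0.505, 0.208] pointing down, gripper open.
Joint ranges: [-178.18, 178.18], [-50.72, 133.34], [12.68, 142.11], [-81.47, 261.47], [9.98, 163.14], [-165.26, 165.26]. Speed limits (degrees/s): [136.94, 136.94, 180, 180, 180, 180].

## Interface

Orientations are given as a 3x3 rotation matrix whose columns are the frame's x, y, z axes.
In Python, from rig import env gives the robot as it stands.
- The arm moves only by the tool move_arm, never from a script. Its argument "plan" is a list of rows, each a list of 7 numbers: the turn, a rotation vector about the tool's x, y, z in degrees, then the shift along the tool's x, y, z in cm, then the gripper command: -1 is shut, 1 is fully open, values between are in proportion. In form: [[ax, ay, az, tx, ty, tz, jaw], ...]. A call has 1 to 5 rows; each row is the pose to reach, as a shift and turn from the pose commanded when the call began, along the tool's axes at that moment; what a row does not reach only later rows make up. A row lasts 1/10 s, in which the tool goes at most 50 mm and 8.59 degrees, less where a joint would pass 70% of its speed; a pose out of reach is approached as far as the arm can. A call with a gripper value outside its range is refused whole. The fingers move at their own pace and stop on an object; "squeeze" is the grip in N (left out, the last holds). Time passes only in rows, so rows that repeat a pose let the fingers close. It gives the time, the measured TCP pose, the force, the opening and the grip force at its end, in the units of the state.
- env.observe(): the state, without advancing time (a new reading comes with each control period).
- env.get_image(name): name is "scene" or "top" or "wrist"; returns a dict with "color" (480x640x3 uint8, red, green, blue), "fov_y" (degrees; the focal length in pixels is half the picture's height over the tangent of half this angle, whatever the lens; pixels are square), "cx", "cy" (the principal point, pixels), "R" (3x3) and "t" (3): a world point X has camera coordinates R X + t. Camera axes: x right, y down, z forward; pixel columns grow to the right and rows downward; lengths in m; the calibration is good to about 2 mm. A picture is of the moment at which its call begins. There is no depth.
- env.close_job(): hands the job in; it is judged then, once.
Trained networks look in a picture, given as the dict that the camera call returned (one of the last four; its "shot" number tells which), for a name from the list of things; names that differ only in an ending like _2 or _b are one class to them, and where a whole thing is asked for, a point or a joint stands for the part that bears it (a point fixed in the world has none). Each returns a list of dicts, best first, with "conf" (0 to 1); they miss things now and then, are a little off and sometimes report something else, mostly with a low value. They report only what shows in the picture. A call takes as long as a camera call.
- env.outline_of(target, picture): "mask" (480x640 bool, what is visible of it) and "bbox" ([centre column, centre row, width, height] in pixels, round what is visible of it).
- env.tip_of(target, picture): "pixel" ([column, row] in pixels: a listed point, or the origin of a listed thing).
The state is a dict: "time_s": time; "q": joint angles; "qvel": joint speeds; "joint_efforts": joint torques, N m; "position": TCP position; "tool_rot": TCP orientation; "ft_force": force on the tool from outside, world axes, zero at the start; "wrist_torque": the same for the moment, N m; "grip_width": finger opening in m; "gripper_force": force on a finger pad.
Only numpy, scipy, OpenCV 4.12 (cv2) and the standard library are available. Lean on these libraries where they do the work, as an engineer would, in place of code of your own. Each camera call takes 0.05 s, during which the arm holds its last target. There are 200 camera calls.

## Working session

There is one attempt and no reset: what is moved stays moved. The work goes in short steps, Python scripts to look and compute and a tool call to move; the robot and the scene stay as the last step left them, time stands still between calls to the robot, and variables do not carry over. Pictures are saved under pics/ and viewed, at most 10 in all, crops included, and the job is handed in when it is done.

Besides the shell and the picture viewer there is one more tool, called after ">>>" by a JSON object that holds its "name" and its "arguments". move_arm: Moves the arm, as the interface text tells. Its arguments: {"type":"object","properties":{"plan":{"type":"array"},"squeeze":{"type":"number"}},"required":["plan"]}

```bash
ls; mkdir -p pics
cat > h.py <<'E'
import numpy as np, cv2
from rig import env
def ray(p,px):
    f=240/np.tan(np.radians(p["fov_y"])/2); R=np.array(p["R"]); t=np.array(p["t"])
    d=R.T@np.array([(px[0]-p["cx"])/f,(px[1]-p["cy"])/f,1.]); return -R.T@t,d
def atz(p,px,z):
    c,d=ray(p,px); return c+d*(z-c[2])/d[2]
def proj(p,X):
    f=240/np.tan(np.radians(p["fov_y"])/2); c=np.array(p["R"])@np.array(X)+np.array(p["t"])
    return np.array([p["cx"]+f*c[0]/c[2],p["cy"]+f*c[1]/c[2]])
def save(p,n): cv2.imwrite("pics/"+n,p["color"][:,:,::-1])
E
python3 - <<'E'
from h import *
s=env.observe(); print(s["time_s"],s["position"],s["tool_rot"],s["grip_width"])
P={}
for n in ["top","scene"]:
    p=env.get_image(n); save(p,n+"1.png")
    for k,z in dict(cap_knob=.134,stand=0,tray=0,eyepiece=0,ring_mid=.0765,ring_line=.0765,lower_collar=.056,objective=0,bottle=0,tip_box=0).items():
        r=env.tip_of(k,p)
        for a in r[:1]: print(n,k,np.round(a["conf"],2),np.round(a["pixel"],1),np.round(atz(p,a["pixel"],z),4))
a=np.hstack([cv2.imread("pics/top1.png"),cv2.imread("pics/scene1.png")]); cv2.imwrite("pics/both.png",cv2.resize(a,(800,300)))
E
```

```text
pics
0.0 [ 0.21805903 -0.50458199  0.20691015] [[ 9.17990492e-01  3.96602300e-01 -2.66852277e-04]
 [ 3.96602267e-01 -9.17989470e-01  1.40562531e-03]
 [ 3.12506649e-04 -1.39618488e-03 -9.99998977e-01]] 0.0853711104778095
top cap_knob 0.71 [287.7 288.4] [0.4757 0.004  0.134 ]
top stand 0.64 [166.7 317.2] [0.4278 0.2754 0.    ]
top tray 0.78 [406. 289.] [ 0.4892 -0.2523  0.    ]
top eyepiece 0.48 [429.5 277.3] [ 0.5154 -0.3056  0.    ]
top lower_collar 0.67 [286.6 290.8] [0.4795 0.0101 0.056 ]
top objective 0.68 [167.7 316.7] [0.4289 0.2733 0.    ]
top bottle 0.8 [249.5 162.6] [0.7825 0.1013 0.    ]
top tip_box 0.59 [172.6 191.6] [0.7131 0.2753 0.    ]
scene cap_knob 0.88 [368.  229.4] [0.4916 0.019  0.134 ]
scene tray 0.58 [283.8 212.9] [ 0.4938 -0.2515 -0.    ]
scene eyepiece 0.54 [269.  201.8] [ 0.4938 -0.3102  0.    ]
scene ring_mid 0.42 [364.3 240.6] [0.4769 0.0007 0.0765]
scene ring_line 0.67 [367.4 254.2] [0.5013 0.0316 0.0765]
scene lower_collar 0.63 [363.3 252.6] [0.4895 0.011  0.056 ]
scene objective 0.67 [481.5 324.7] [0.4234 0.278  0.    ]
scene bottle 0.78 [291.2 381.1] [0.7806 0.1021 0.    ]
scene tip_box 0.79 [391.6 426.3] [0.7114 0.2839 0.    ]
```

View pics/top1.png

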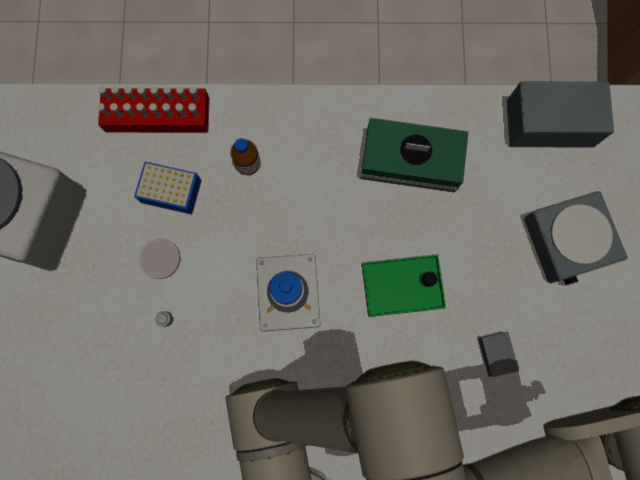

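View pics/scene1.png

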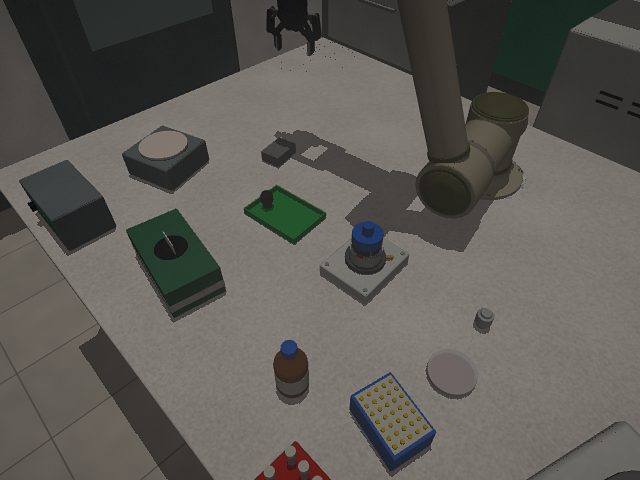

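The top view shows the stand and cap at about (288,290), and the tray centred near (404,286) with the eyepiece on its right. The tray's left (+y) half is free. Next I move above the condenser and look from close by.

>>> {"name": "move_arm", "arguments": {"plan": [[0,0,0,4.5,-3.7,-1,1],[0,0,0,9,-7.4,-2,1],[0,0,0,13,-10.8,-3,1],[0,0,0,17,-14.1,-4,1],[0,0,0,21,-17.4,-5,1]]}}

```text
time_s: 1.6
position: [0.3302, -0.2839, 0.2529]
tool_rot: [[0.918, 0.396, 0.0], [0.396, -0.918, -0.0], [0.0, 0.0, -1.0]]
ft_force: [0.6, -1.2, 0.4]
grip_width: 0.0858
gripper_force: 0.0
```

>>> {"name": "move_arm", "arguments": {"plan": [[0,0,0,3.8,-3.1,0,1],[0,0,0,7.6,-6.2,0,1],[0,0,0,11.4,-9.3,0,1],[0,0,0,15.2,-12.4,0,1],[0,0,0,19,-15.6,0,1]]}}

```text
time_s: 2.1
position: [0.4428, -0.0652, 0.2527]
tool_rot: [[0.918, 0.396, 0.001], [0.396, -0.918, -0.0], [0.001, 0.001, -1.0]]
ft_force: [0.8, -0.6, -0.2]
grip_width: 0.0855
gripper_force: 0.0
```

>>> {"name": "move_arm", "arguments": {"plan": [[0,0,0,2,-1.8,0,1],[0,0,0,4.1,-3.6,0,1],[0,0,0,4.1,-3.6,0,1],[0,0,0,4.1,-3.6,0,1]]}}

```text
time_s: 2.5
position: [0.4655, -0.0177, 0.2523]
tool_rot: [[0.918, 0.398, -0.0], [0.398, -0.918, -0.0], [-0.0, 0.0, -1.0]]
ft_force: [-0.3, 0.1, 0.2]
grip_width: 0.0852
gripper_force: 0.0
```

Run:
```python
from h import *
s=env.observe(); print(s["time_s"],s["position"],np.round(s["tool_rot"],3).tolist(),np.round(s["q"],1),s["ft_force"])
for n in ["wrist","top","scene"]:
    p=env.get_image(n); save(p,n+"2.png")
    for k,z in dict(cap_knob=.124,stand=0,tray=0,ring_mid=.0765,ring_line=.0765,lower_collar=.056).items():
        r=env.tip_of(k,p)
        for a in r[:1]: print(n,k,np.round(a["conf"],2),np.round(a["pixel"],1),np.round(atz(p,a["pixel"],z),4))
    for k in ["cap"]:
        for a in env.outline_of(k,p)[:1]:
            print(n,k,a["conf"],a["bbox"],atz(p,a["bbox"][:2],.11))
```

```text
2.5 [ 0.46553724 -0.01770571  0.25230051] [[0.918, 0.398, -0.0], [0.398, -0.918, -0.0], [-0.0, 0.0, -1.0]] [-16.8  11.4  81.8  -0.   86.7  49.8] [-0.30450985  0.10721233  0.2194986 ]
wrist cap_knob 0.93 [296.5 198.9] [0.4815 0.0095 0.124 ]
wrist stand 0.44 [87.2 10.4] [0.5594 0.2944 0.    ]
wrist tray 0.82 [484.7 248.5] [ 0.4983 -0.2419  0.    ]
wrist ring_line 0.3 [87.4  9.8] [0.5548 0.2426 0.0765]
wrist lower_collar 0.24 [298.7 198.9] [0.4709 0.0069 0.056 ]
top cap_knob 0.57 [496.1 356.2] [ 0.3419 -0.4084  0.124 ]
top stand 0.88 [289.6 293.1] [0.4805 0.0063 0.    ]
top tray 0.9 [403.8 289.2] [ 0.4888 -0.2474  0.    ]
top ring_line 0.16 [160.4 262. ] [0.5383 0.2751 0.0765]
top lower_collar 0.6 [287.7 290.3] [0.4805 0.0078 0.056 ]
top cap 0.48 [287.1, 302.1, 17.3, 10.4] [0.4506045  0.00618137 0.11      ]
scene cap_knob 0.86 [369.6 227.1] [0.4764 0.0106 0.124 ]
scene stand 0.67 [364.7 268.2] [0.4823 0.0136 0.    ]
scene ring_mid 0.73 [276.3 160. ] [ 0.4272 -0.3511  0.0765]
scene ring_line 0.61 [368.7 253.6] [0.4981 0.0323 0.0765]
scene lower_collar 0.86 [364.1 251. ] [0.4848 0.0091 0.056 ]
scene cap 0.55 [368.6, 237.4, 34.9, 27.9] [0.48900959 0.02061605 0.11      ]
```

View pics/wrist2.png

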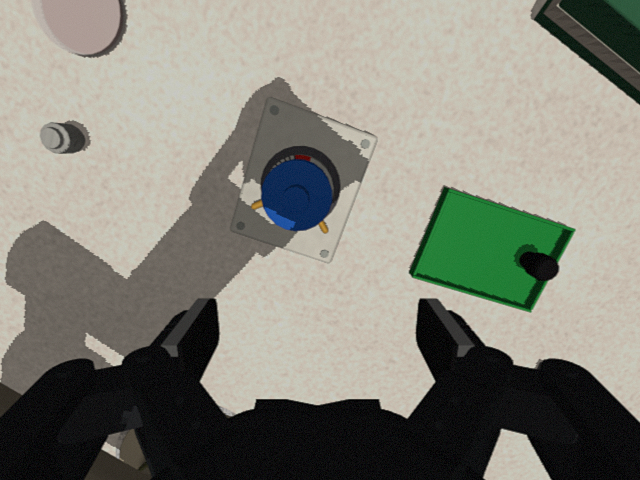

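The wrist view shows the knob at about (296,195), the red band just beyond the cap at (303,158), and the free half of the tray on the left. I go down closer over the knob and recheck.

>>> {"name": "move_arm", "arguments": {"plan": [[0,0,0,1.2,-0.9,2,1],[0,0,0,2.4,-1.8,4,0.2],[0,0,0,2.4,-1.8,5.5,0.2],[0,0,0,2.4,-1.8,5.5,0.2],[0,0,0,2.4,-1.8,5.5,0.2]]}}

```text
time_s: 4.2
position: [0.4807, 0.0081, 0.1979]
tool_rot: [[0.918, 0.397, 0.0], [0.397, -0.918, -0.0], [0.0, 0.0, -1.0]]
ft_force: [0.9, 0.3, 0.0]
grip_width: 0.051
gripper_force: 0.0
```

Run:
```python
from h import *
s=env.observe(); print(s["time_s"],s["position"],s["grip_width"])
p=env.get_image("wrist"); save(p,"wrist3.png")
for k,z in dict(cap_knob=.124,lower_collar=.056,tray=0).items():
    for a in env.tip_of(k,p)[:1]: print(k,np.round(a["conf"],2),np.round(a["pixel"],1),np.round(atz(p,a["pixel"],z),4))
print("expected knob px",proj(p,[.4805,.0085,.124]))
# blue cap segmentation; 
hsv=cv2.cvtColor(p["color"],cv2.COLOR_RGB2HSV)
m=cv2.inRange(hsv,(100,120,40),(125,255,255)); cs,_=cv2.findContours(m,0,1); c=max(cs,key=cv2.contourArea)
x=cv2.fitEllipse(c); print(x, atz(p,x[0],.105))
cam=ray(p,(0,0))[0]; print("cam",cam)
```

```text
4.2 [0.48067361 0.00805795 0.19785119] 0.05103181942174209
cap_knob 0.88 [317.4 242.5] [0.4819 0.0088 0.124 ]
tray 0.63 [519.5 284.9] [ 0.4952 -0.2442  0.    ]
expected knob px [317.04625953 244.34626898]
((314.92816162109375, 234.12799072265625), (81.41523742675781, 82.8238525390625), 4.416433334350586) [0.48242314 0.01118051 0.105     ]
cam [0.54642567 0.03694753 0.36371281]
```

View pics/wrist3.png

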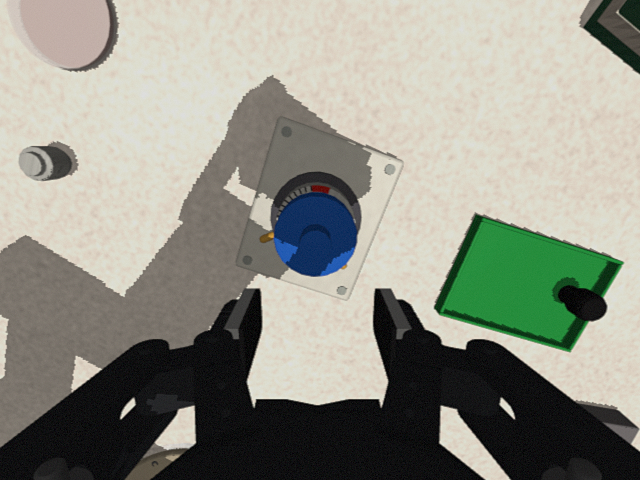

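The knob sits at about (316,238), centred between the fingers to within about 1 mm, so I lower and grip.

>>> {"name": "move_arm", "arguments": {"plan": [[0,0,0,0.1,-0.1,4,0.2],[0,0,0,0.1,-0.1,7,0.2],[0,0,0,0.1,-0.1,8.2,0.2],[0,0,0,0.1,-0.1,8.2,0.2],[0,0,0,0.1,-0.1,8.2,0.2]]}}

```text
time_s: 4.9
position: [0.4816, 0.0093, 0.1162]
tool_rot: [[0.918, 0.396, 0.001], [0.396, -0.918, -0.0], [0.001, 0.001, -1.0]]
ft_force: [0.4, 0.4, -0.3]
grip_width: 0.0512
gripper_force: 0.0
```

>>> {"name": "move_arm", "arguments": {"plan": [[0,0,0,0,0,0,-0.6],[0,0,0,0,0,0,-0.6],[0,0,0,0,0,0,-0.6],[0,0,0,0,0,0,-0.6],[0,0,0,0,0,0,-0.6]], "squeeze": 30}}

```text
time_s: 5.4
position: [0.4811, 0.0095, 0.1155]
tool_rot: [[0.918, 0.397, 0.0], [0.397, -0.918, -0.0], [0.0, 0.0, -1.0]]
ft_force: [1.0, 0.2, -0.2]
grip_width: 0.0171
gripper_force: 0.0
```

Run:
```python
from h import *
for n in ["scene","wrist"]:
    p=env.get_image(n); save(p,n+"4.png")
    for a in env.tip_of("cap_knob",p)[:1]: print(a["conf"],a["pixel"],atz(p,a["pixel"],.124))
    c=p["color"]
    if n=="scene": a=cv2.resize(c[160:300,290:450],(400,350),interpolation=cv2.INTER_CUBIC); print(proj(p,[.4815,.0095,.1355]),proj(p,[.4811,.0095,.1155]))
    else: b=c[130:480,120:520]
cv2.imwrite("pics/c4.png",np.hstack([a,b])[:,:,::-1])
```

```text
0.78 [368.1, 227.0] [0.4783503 0.0083013 0.124    ]
[367.90733209 224.04815854] [367.3456656  230.86218009]
0.59 [317.3, 289.9] [0.48132075 0.00997325 0.124     ]Traceback (most recent call last):
  File "<stdin>", line 8, in <module>
    return _nx.concatenate(arrs, 0, dtype=dtype, casting=casting)
           ~~~~~~~~~~~~~~~^^^^^^^^^^^^^^^^^^^^^^^^^^^^^^^^^^^^^^^
ValueError: all the input arrays must have same number of dimensions, but the array at index 0 has 1 dimension(s) and the array at index 1 has 3 dimension(s)
```

Run:
```python
import cv2,numpy as np
s=cv2.imread("pics/scene4.png");w=cv2.imread("pics/wrist4.png")
cv2.imwrite("pics/c4.png",np.hstack([cv2.resize(s[160:300,290:450],(400,350),interpolation=cv2.INTER_CUBIC),w[130:480,120:520]]))
```

```text
(no output)
```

View pics/c4.png

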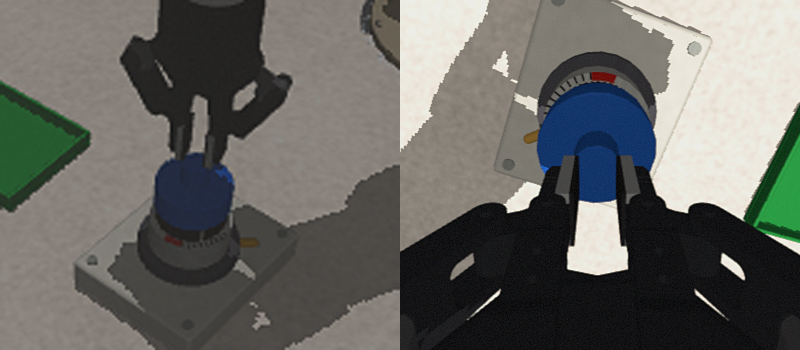

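Run:
```python
from h import *
s=env.observe(); print(s["time_s"],s["position"],s["grip_width"],s["gripper_force"],s["ft_force"])
p=env.get_image("wrist"); q=env.get_image("scene"); T=np.array(s["position"]);R=np.array(s["tool_rot"])
for w in [.0085,-.0085,.012,-.012]:
    for n,pp,o in [("w",p,(120-400,130,1)),("s",q,(290,160,2.5))]:
        a=[proj(pp,T+R@[x,w,z]) for x,z in [(0.011,0),(-.011,0),(.011,-.019)]]
        print(n,w,[np.round((v-np.array(o[:2]))*o[2]).tolist() for v in a])
print(cv2.absdiff(cv2.imread("pics/wrist4.png")[:,:,::-1],p["color"]).mean())
for X in [[.4815,.0095,.135],[.4815+.012*.918,.0095+.012*.397,.135],[.4815-.012*.918,.0095-.012*.397,.135],[.4815,.0095,.113]]:
    print("knob w",proj(p,X)-[-280,130],"s",(proj(q,X)-[290,160])*2.5)
c=q["color"][190:270,330:400]; cv2.imwrite("pics/c5.png",np.hstack([cv2.resize(np.clip(c*2.0,0,255).astype(np.uint8),None,fx=5.7,fy=7.1,interpolation=cv2.INTER_CUBIC)[:560,:399],cv2.resize(np.clip(p["color"][240:380,270:370]*1.8,0,255).astype(np.uint8),(400,560),interpolation=cv2.INTER_CUBIC)])[:,:,::-1])
```

```text
5.6 [0.48103749 0.00951934 0.11537378] 0.017058131336986183 0.0 [-0.40984993  0.44096868  0.4091812 ]
w 0.0085 [[614.0, 135.0], [613.0, 173.0], [616.0, 149.0]]
s 0.0085 [[179.0, 183.0], [188.0, 166.0], [181.0, 167.0]]
w -0.0085 [[582.0, 135.0], [582.0, 173.0], [580.0, 149.0]]
s -0.0085 [[199.0, 189.0], [207.0, 171.0], [201.0, 172.0]]
w 0.012 [[621.0, 135.0], [620.0, 173.0], [623.0, 149.0]]
s 0.012 [[175.0, 182.0], [184.0, 165.0], [177.0, 166.0]]
w -0.012 [[575.0, 135.0], [576.0, 173.0], [573.0, 149.0]]
s -0.012 [[203.0, 190.0], [211.0, 172.0], [205.0, 174.0]]
1.9908897569444444
knob w [598.37205271 169.56121373] s [194.72444898 160.55888155]
knob w [598.40359609 146.21803032] s [189.97525075 170.17440293]
knob w [598.34181104 191.94109128] s [199.39667503 151.09920283]
knob w [598.23701472 151.47924655] s [192.82726329 179.51658787]
```

View pics/c5.png

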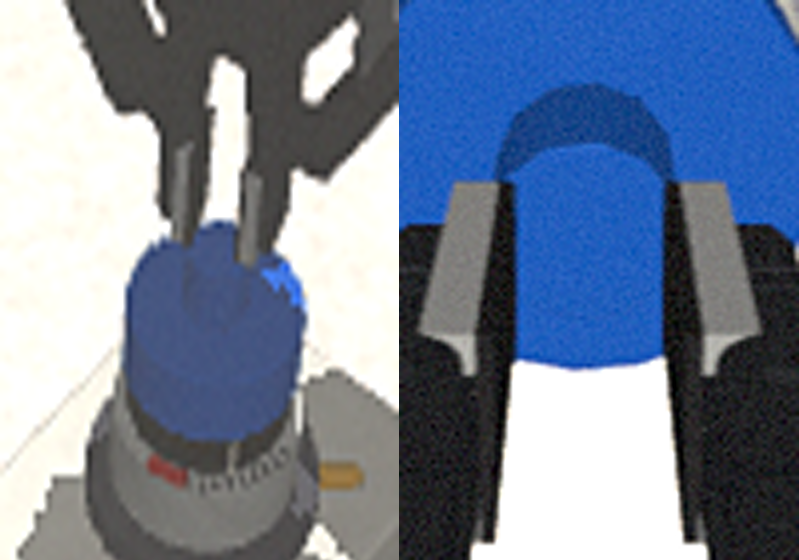

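The fingers closed freely to 17 mm, and the zoom shows their ends at knob-top height. The real fingertips are therefore about 20 mm above the reported TCP. I feel down gently onto the knob top to measure the offset.

>>> {"name": "move_arm", "arguments": {"plan": [[0,0,0,0,0,0.1,-0.6],[0,0,0,0,0,0.2,-0.6],[0,0,0,0,0,0.2,-0.6]]}}

```text
time_s: 6.0
position: [0.4809, 0.0095, 0.1132]
tool_rot: [[0.918, 0.397, -0.0], [0.397, -0.918, 0.0], [-0.0, -0.0, -1.0]]
ft_force: [-0.9, 0.4, -0.3]
grip_width: 0.017
gripper_force: 0.0
```

>>> {"name": "move_arm", "arguments": {"plan": [[0,0,0,0,0,0.1,-0.6],[0,0,0,0,0,0.2,-0.6],[0,0,0,0,0,0.2,-0.6]]}}

```text
time_s: 6.3
position: [0.4811, 0.0095, 0.1115]
tool_rot: [[0.918, 0.397, 0.0], [0.397, -0.918, -0.0], [0.0, 0.0, -1.0]]
ft_force: [-1.4, 0.5, 1.9]
grip_width: 0.0169
gripper_force: 0.8
```

>>> {"name": "move_arm", "arguments": {"plan": [[0,0,0,0,0,0.05,-0.6],[0,0,0,0,0,0.05,-0.6]]}}

```text
time_s: 6.5
position: [0.4811, 0.0095, 0.1114]
tool_rot: [[0.918, 0.397, 0.001], [0.397, -0.918, -0.0], [0.0, 0.0, -1.0]]
ft_force: [-1.6, -0.3, 6.6]
grip_width: 0.0173
gripper_force: 3.3
```

Contact comes at TCP 0.1115 with the knob top at 0.135, so the finger ends sit about 23.5 mm above the reported TCP. I back up, open, lower further and grip.

>>> {"name": "move_arm", "arguments": {"plan": [[0,0,0,0,0,-0.8,0.2],[0,0,0,0,0,-0.8,0.2],[0,0,0,0,0,-0.8,0.2],[0,0,0,0,0,-0.8,0.2]]}}

```text
time_s: 6.9
position: [0.4809, 0.0095, 0.1187]
tool_rot: [[0.918, 0.397, -0.0], [0.397, -0.918, 0.0], [-0.0, -0.0, -1.0]]
ft_force: [-0.7, -1.2, -0.7]
grip_width: 0.0513
gripper_force: 0.0
```

>>> {"name": "move_arm", "arguments": {"plan": [[0,0,0,0,0,1.2,0.2],[0,0,0,0,0,2.2,0.2],[0,0,0,0,0,2.6,0.2],[0,0,0,0,0,2.6,0.2]]}}

```text
time_s: 7.3
position: [0.4807, 0.0096, 0.0923]
tool_rot: [[0.918, 0.397, -0.001], [0.397, -0.918, 0.0], [-0.001, -0.001, -1.0]]
ft_force: [0.3, 0.9, 0.6]
grip_width: 0.0515
gripper_force: 0.0
```

>>> {"name": "move_arm", "arguments": {"plan": [[0,0,0,0,0,0,-0.6],[0,0,0,0,0,0,-0.6],[0,0,0,0,0,0,-0.6],[0,0,0,0,0,0,-0.6],[0,0,0,0,0,0,-0.6]]}}

```text
time_s: 7.8
position: [0.4813, 0.0094, 0.0933]
tool_rot: [[0.918, 0.397, 0.001], [0.397, -0.918, -0.0], [0.001, 0.001, -1.0]]
ft_force: [-1.1, 0.2, 5.1]
grip_width: 0.0227
gripper_force: 29.5
```

Gripped: 22.7 mm width at 29.5 N. I lift straight up.

>>> {"name": "move_arm", "arguments": {"plan": [[0,0,0,0,0,-0.5,-0.6],[0,0,0,0,0,-1.5,-0.6],[0,0,0,0,0,-3,-0.6],[0,0,0,0,0,-4.5,-0.6],[0,0,0,0,0,-6,-0.6]]}}

```text
time_s: 8.3
position: [0.481, 0.0095, 0.154]
tool_rot: [[0.918, 0.397, 0.0], [0.397, -0.918, -0.0], [0.0, 0.0, -1.0]]
ft_force: [-0.0, 1.0, 0.1]
grip_width: 0.0228
gripper_force: 29.4
```

Run:
```python
from h import *
s=env.observe(); print(s["time_s"],s["position"],s["grip_width"],s["gripper_force"],s["ft_force"])
T=np.array(s["position"])
p=env.get_image("top"); save(p,"top6.png")
a=env.tip_of("tray",p)[0]; print(a["conf"],atz(p,a["pixel"],0))
a=env.tip_of("eyepiece",p)[0]; print(a["conf"],atz(p,a["pixel"],0))
hsv=cv2.cvtColor(p["color"],cv2.COLOR_RGB2HSV)
m=cv2.inRange(hsv,(50,150,60),(75,255,255)); m[:,:340]=0; m[:220]=0
m=cv2.morphologyEx(m,cv2.MORPH_CLOSE,np.ones((25,25))); cs,_=cv2.findContours(m,0,1); c=max(cs,key=cv2.contourArea)
r=cv2.minAreaRect(c); b=cv2.boxPoints(r); W=np.array([atz(p,x,.018)[:2] for x in b]); print(r,W.round(4).tolist(),W.mean(0))
w=env.get_image("wrist"); save(w,"wrist6.png")
for a in env.tip_of("tray",w)[:1]: print(a["conf"],atz(w,a["pixel"],0))
for q in (w,env.get_image("scene")):
  for k in("ring_mid","ring_line","lower_collar","upper_collar","cap_knob"):
    for a in env.tip_of(k,q)[:1]: print(k,np.round(a["conf"],2),np.round(a["pixel"]),atz(q,a["pixel"],dict(lower_collar=.056,upper_collar=.0955,cap_knob=.184).get(k,.0765)).round(4))
```

```text
8.3 [0.48095325 0.0095347  0.15404651] 0.022775241712871437 29.40833330154419 [-0.00786878  0.99065968  0.09058561]
0.86 [ 0.48903133 -0.24692045  0.        ]
0.61 [ 0.51291323 -0.30323095  0.        ]
((403.4913635253906, 285.0237121582031), (53.22562026977539, 76.89148712158203), 83.51692199707031) [[0.5452, -0.1545], [0.5645, -0.3244], [0.4475, -0.333], [0.4289, -0.1659]] [ 0.49650267 -0.24445655]
0.89 [ 0.49577904 -0.239916    0.        ]
ring_mid 0.47 [546. 301.] [ 0.5099 -0.1768  0.0765]
ring_line 0.8 [293. 213.] [0.4956 0.0357 0.0765]
cap_knob 0.65 [317. 311.] [0.4812 0.0097 0.184 ]
ring_mid 0.46 [363. 243.] [0.4845 0.0036 0.0765]
ring_line 0.55 [372. 254.] [0.4939 0.0375 0.0765]
lower_collar 0.94 [366. 252.] [0.4841 0.0151 0.056 ]
upper_collar 0.96 [363. 240.] [0.492  0.0096 0.0955]
cap_knob 0.77 [371. 208.] [0.484  0.0141 0.184 ]
```

View pics/wrist6.png

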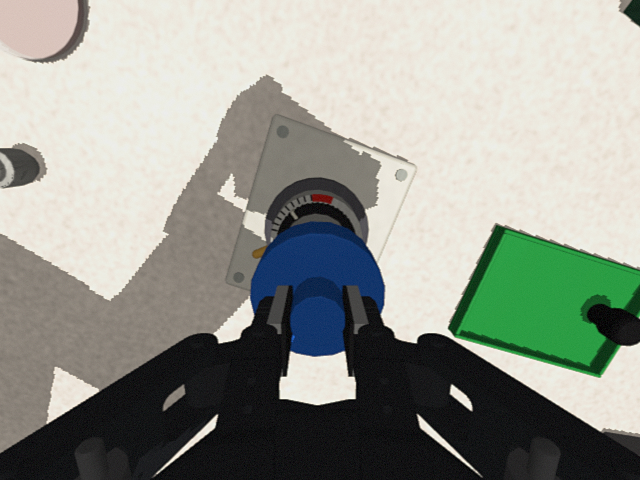

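The cap is lifted clear; the iris ring's white line is at (293,213) and the red band at (321,199). I carry the cap over the +y half of the tray.

>>> {"name": "move_arm", "arguments": {"plan": [[0,0,0,-1.5,4,0,-0.6],[0,0,0,-3.1,8,0,-0.6],[0,0,0,-4.7,12,0,-0.6],[0,0,0,-6.3,16,0,-0.6],[0,0,0,-7.9,20.1,0,-0.6]]}}

```text
time_s: 9.6
position: [0.488, -0.2081, 0.1529]
tool_rot: [[0.918, 0.397, 0.0], [0.397, -0.918, -0.0], [0.0, 0.0, -1.0]]
ft_force: [0.3, 0.8, -0.2]
grip_width: 0.0223
gripper_force: 29.5
```

>>> {"name": "move_arm", "arguments": {"plan": [[0,0,0,0,0,1,-0.6],[0,0,0,0,0,5,-0.6],[0,0,0,0,0,9,-0.6],[0,0,0,0,0,11,-0.6],[0,0,0,0,0,11,-0.6]]}}

```text
time_s: 10.1
position: [0.4868, -0.2049, 0.0404]
tool_rot: [[0.918, 0.397, -0.005], [0.397, -0.918, 0.004], [-0.003, -0.005, -1.0]]
ft_force: [-0.2, -1.6, 0.7]
grip_width: 0.0231
gripper_force: 29.6
```

Run:
```python
from h import *
s=env.observe(); print(s["time_s"],s["position"],s["ft_force"])
p=env.get_image("top"); q=env.get_image("scene")
cv2.imwrite("pics/c7.png",np.hstack([cv2.resize(p["color"][235:335,340:460],(400,333)),cv2.resize(q["color"][150:275,220:370],(400,333))])[:,:,::-1])
```

```text
10.1 [ 0.48684276 -0.20491801  0.04035253] [-0.16666927 -1.5733697   0.74276859]
```

View pics/c7.png

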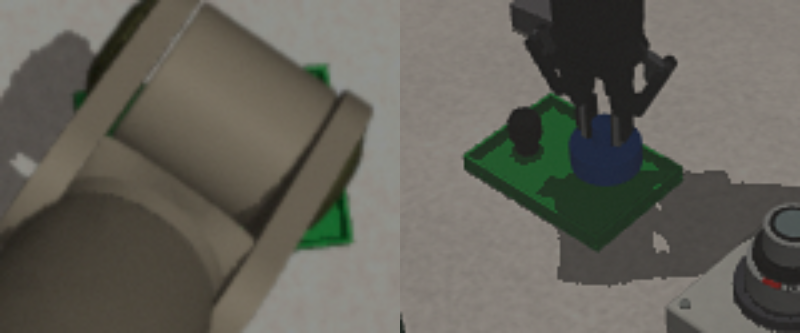

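The scene crop shows the cap at (605,150) above the free half, clear of the eyepiece and walls. I lower it.

>>> {"name": "move_arm", "arguments": {"plan": [[0,0,0,0,0,1.5,-0.6],[0,0,0,0,0,2.6,-0.6],[0,0,0,0,0,2.8,-0.6],[0,0,0,0,0,2.8,-0.6]]}}

```text
time_s: 10.6
position: [0.4884, -0.2064, 0.0153]
tool_rot: [[0.918, 0.397, 0.0], [0.397, -0.918, -0.0], [0.0, 0.0, -1.0]]
ft_force: [-0.6, -0.3, 0.4]
grip_width: 0.0226
gripper_force: 29.6
```

>>> {"name": "move_arm", "arguments": {"plan": [[0,0,0,0,0,0.1,-0.6],[0,0,0,0,0,0.2,-0.6],[0,0,0,0,0,0.2,-0.6]]}}

```text
time_s: 10.9
position: [0.4883, -0.2064, 0.0131]
tool_rot: [[0.918, 0.397, 0.0], [0.397, -0.918, -0.0], [0.0, 0.0, -1.0]]
ft_force: [0.2, -0.3, 0.2]
grip_width: 0.023
gripper_force: 29.6
```

>>> {"name": "move_arm", "arguments": {"plan": [[0,0,0,0,0,0.1,-0.6],[0,0,0,0,0,0.2,-0.6],[0,0,0,0,0,0.2,-0.6]]}}

```text
time_s: 11.2
position: [0.4882, -0.2063, 0.0107]
tool_rot: [[0.918, 0.397, -0.0], [0.397, -0.918, 0.0], [-0.0, -0.0, -1.0]]
ft_force: [0.4, 0.3, -0.1]
grip_width: 0.0228
gripper_force: 29.6
```

>>> {"name": "move_arm", "arguments": {"plan": [[0,0,0,0,0,0.1,-0.6],[0,0,0,0,0,0.1,-0.6]]}}

```text
time_s: 11.4
position: [0.4883, -0.2063, 0.0103]
tool_rot: [[0.918, 0.397, 0.0], [0.397, -0.918, -0.0], [0.0, 0.0, -1.0]]
ft_force: [-2.2, 0.3, 4.7]
grip_width: 0.023
gripper_force: 30.1
```

The cap is down on the tray floor. I release and rise.

>>> {"name": "move_arm", "arguments": {"plan": [[0,0,0,0,0,0,0.42],[0,0,0,0,0,0,0.42],[0,0,0,0,0,0,0.42],[0,0,0,0,0,-1.5,0.42],[0,0,0,0,0,-6,0.42]]}}

```text
time_s: 11.9
position: [0.4865, -0.2052, 0.0675]
tool_rot: [[0.918, 0.396, -0.006], [0.396, -0.918, 0.005], [-0.004, -0.007, -1.0]]
ft_force: [0.4, 0.1, 0.0]
grip_width: 0.0608
gripper_force: 0.0
```

>>> {"name": "move_arm", "arguments": {"plan": [[0,0,0,0,0,-3,0.42],[0,0,0,-3,-4,-3,0.42],[0,0,0,-5,-10,-3,0.42],[0,0,0,-5,-12,-3,0.42],[0,0,0,-5,-12,-3,0.42]]}}

```text
time_s: 12.4
position: [0.3922, -0.1131, 0.1]
tool_rot: [[0.917, 0.398, -0.002], [0.398, -0.917, 0.001], [-0.001, -0.002, -1.0]]
ft_force: [1.7, -0.5, -1.0]
grip_width: 0.0608
gripper_force: 0.0
```

Run:
```python
from h import *
s=env.observe(); print(s["time_s"],s["position"],s["ft_force"],s["grip_width"])
q=env.get_image("scene"); w=env.get_image("wrist"); save(w,"wrist8.png"); save(q,"scene8.png")
for p in (q,w):
  for k,z in dict(ring_mid=.0765,ring_line=.0765,lower_collar=.056,upper_collar=.0955,stand=0,cap_knob=.041,tray=0).items():
    for a in env.tip_of(k,p)[:1]: print(k,np.round(a["conf"],2),np.round(a["pixel"]),atz(p,a["pixel"],z).round(4))
```

```text
12.4 [ 0.39222653 -0.11307156  0.09995705] [ 1.74761529 -0.45677747 -0.98484774] 0.060797058102045526
ring_mid 0.73 [362. 244.] [0.487  0.0044 0.0765]
ring_line 0.51 [370. 254.] [0.4969 0.0335 0.0765]
lower_collar 0.94 [365. 251.] [0.484  0.0107 0.056 ]
upper_collar 0.73 [363. 239.] [0.4883 0.0068 0.0955]
stand 0.7 [363. 266.] [0.4812 0.0068 0.    ]
tray 0.77 [284. 215.] [ 0.4991 -0.2438  0.    ]
upper_collar 0.64 [134.   6.] [0.481  0.0112 0.0955]
stand 0.89 [202.  58.] [0.481  0.0124 0.    ]
cap_knob 0.61 [502. 177.] [ 0.4897 -0.2066  0.041 ]
tray 0.76 [519. 180.] [ 0.4979 -0.2424  0.    ]
```

View pics/wrist8.png

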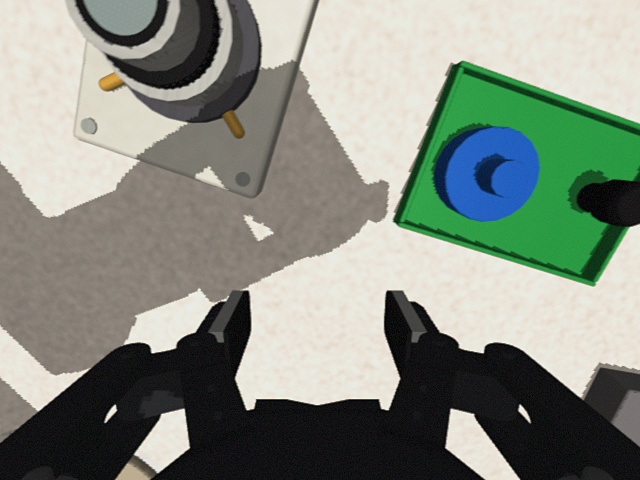

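The cap stands upright, knob up, at (490,175), in the free half of the tray. I feel the table with the fingers about 60 mm open to learn the true tip height at that opening.

>>> {"name": "move_arm", "arguments": {"plan": [[0,0,0,0,0,4,0.42],[0,0,0,0,0,8,0.42],[0,0,0,0,0,11,0.42],[0,0,0,0,0,12,0.42],[0,0,0,0,0,12,0.42]]}}

```text
time_s: 13.7
position: [0.3941, -0.1156, -0.0213]
tool_rot: [[0.918, 0.397, -0.003], [0.397, -0.918, 0.002], [-0.002, -0.003, -1.0]]
ft_force: [0.7, 0.8, 0.4]
grip_width: 0.0609
gripper_force: 0.0
```

>>> {"name": "move_arm", "arguments": {"plan": [[0,0,0,0,0,0.2,0.42],[0,0,0,0,0,0.3,0.42],[0,0,0,0,0,0.4,0.42],[0,0,0,0,0,0.4,0.42]]}}

```text
time_s: 14.1
position: [0.3949, -0.1161, -0.0238]
tool_rot: [[0.918, 0.397, 0.001], [0.397, -0.918, -0.0], [0.001, 0.001, -1.0]]
ft_force: [-0.4, 0.8, 0.6]
grip_width: 0.0604
gripper_force: 0.0
```

>>> {"name": "move_arm", "arguments": {"plan": [[0,0,0,0,0,0.1,0.42],[0,0,0,0,0,0.2,0.42],[0,0,0,0,0,0.3,0.42],[0,0,0,0,0,0.3,0.42]]}}

```text
time_s: 14.5
position: [0.3947, -0.116, -0.0272]
tool_rot: [[0.918, 0.397, -0.0], [0.397, -0.918, 0.0], [-0.0, -0.0, -1.0]]
ft_force: [-0.1, -0.1, -0.1]
grip_width: 0.0606
gripper_force: 0.0
```

>>> {"name": "move_arm", "arguments": {"plan": [[0,0,0,0,0,0.1,0.42],[0,0,0,0,0,0.1,0.42]]}}

```text
time_s: 14.7
position: [0.3947, -0.116, -0.0282]
tool_rot: [[0.918, 0.397, -0.0], [0.397, -0.918, 0.0], [-0.0, -0.0, -1.0]]
ft_force: [0.0, 0.3, -0.3]
grip_width: 0.0608
gripper_force: 0.0
```

>>> {"name": "move_arm", "arguments": {"plan": [[0,0,0,0,0,0.1,0.42],[0,0,0,0,0,0.1,0.42]]}}

```text
time_s: 14.9
position: [0.3948, -0.116, -0.029]
tool_rot: [[0.918, 0.397, 0.0], [0.397, -0.918, -0.0], [0.0, 0.0, -1.0]]
ft_force: [-0.4, -0.2, 3.0]
grip_width: 0.0605
gripper_force: 1.8
```

>>> {"name": "move_arm", "arguments": {"plan": [[0,0,0,0,0,0.05,0.42],[0,0,0,0,0,0.05,0.42]]}}

```text
time_s: 15.1
position: [0.3948, -0.1161, -0.0291]
tool_rot: [[0.918, 0.397, 0.001], [0.397, -0.918, -0.0], [0.0, 0.001, -1.0]]
ft_force: [-1.6, 0.3, 13.7]
grip_width: 0.0606
gripper_force: 6.6
```

Table contact is at TCP −0.0288, so the tip offset at 60 mm opening is 28.8 mm. That agrees with the first touch plus the swing of the fingers. I return above the condenser with the gripper fully open.

>>> {"name": "move_arm", "arguments": {"plan": [[0,0,0,0,0,-4,0.42],[0,0,0,0,0,-9,1],[0,0,0,0,0,-14,1],[0,0,0,0,0,-19,1],[0,0,0,2,-1.3,-20,1]]}}

```text
time_s: 15.6
position: [0.4093, -0.0979, 0.1753]
tool_rot: [[0.919, 0.394, 0.008], [0.394, -0.919, -0.005], [0.005, 0.008, -1.0]]
ft_force: [1.0, -0.3, -0.9]
grip_width: 0.0853
gripper_force: 0.0
```

>>> {"name": "move_arm", "arguments": {"plan": [[0,0,0,4,-2.5,0,1],[0,0,0,8,-5,0,1],[0,0,0,10.9,-6.8,0,1],[0,0,0,10.9,-6.8,0,1],[0,0,0,10.9,-6.8,0,1]]}}

```text
time_s: 16.1
position: [0.4808, 0.0098, 0.17]
tool_rot: [[0.917, 0.398, -0.001], [0.398, -0.917, -0.0], [-0.001, -0.0, -1.0]]
ft_force: [-0.2, 1.0, -0.5]
grip_width: 0.0857
gripper_force: 0.0
```

```bash
cat > m.py <<'E'
from h import *
s=env.observe(); print(s["time_s"],s["position"],s["wrist_torque"],s["ft_force"],s["grip_width"],s["q"][5])
C=[]
for n in ("wrist","wrist","scene"):
  p=env.get_image(n); save(p,n+"9.png")
  for k,z in dict(ring_mid=.0765,ring_line=.0765,lower_collar=.056,upper_collar=.0955,stand=0).items():
    for a in env.tip_of(k,p)[:1]: print(n,k,np.round(a["conf"],2),np.round(a["pixel"]),atz(p,a["pixel"],z).round(4))
  for k,z in dict(upper_collar=.108).items():
    for a in env.outline_of(k,p)[:1]: print(n,"outline",a["bbox"])
E
python3 m.py
```

```text
16.1 [0.4807641  0.00982965 0.16996645] [-0.01907265  0.04463813  0.0100521 ] [-0.17704192  0.98510788 -0.49592655] 0.08571601317343337 53.5878204703703
wrist ring_mid 0.66 [501. 289.] [ 0.5007 -0.1499  0.0765]
wrist ring_line 0.61 [297. 207.] [0.4967 0.0348 0.0765]
wrist lower_collar 0.27 [315. 242.] [0.4706 0.0076 0.056 ]
wrist upper_collar 0.84 [314. 243.] [0.4803 0.0128 0.0955]
wrist stand 0.57 [313. 214.] [0.4816 0.015  0.    ]
wrist outline [315.9, 234.2, 89.7, 92.7]
wrist ring_mid 0.17 [ 42. 166.] [0.4497 0.2225 0.0765]
wrist ring_line 0.83 [294. 207.] [0.4958 0.0355 0.0765]
wrist lower_collar 0.62 [ 46. 165.] [0.4441 0.2345 0.056 ]
wrist upper_collar 0.79 [314. 240.] [0.4827 0.0128 0.0955]
wrist stand 0.69 [316. 214.] [0.4833 0.0121 0.    ]
wrist outline [315.9, 232.6, 88.9, 95.6]
scene ring_mid 0.46 [362. 242.] [ 4.835e-01 -3.000e-04  7.650e-02]
scene ring_line 0.67 [368. 255.] [0.5036 0.034  0.0765]
scene lower_collar 0.95 [365. 250.] [0.4798 0.0083 0.056 ]
scene upper_collar 0.89 [364. 236.] [0.4819 0.0035 0.0955]
scene stand 0.81 [362. 267.] [ 0.4853  0.0074 -0.    ]
scene outline [363.4, 248.8, 36.2, 44.7]
```

Run:
```python
from h import *
from scipy.optimize import least_squares
th=np.linspace(0,2*np.pi,120)
for n in ("wrist","wrist","top","scene"):
    p=env.get_image(n)
    for k,r,z0,z1,g in (("upper_collar",.024,.083,.108,0),("lower_collar",.036,.042,.07,0)):
        o=env.outline_of(k,p)
        if not o or o[0]["conf"]<.3: continue
        b=o[0]["bbox"]
        def box(c):
            P=np.array([proj(p,[c[0]+r*np.cos(t),c[1]+r*np.sin(t),z]) for t in th for z in (z0,z1)])
            lo,hi=P.min(0),P.max(0); return np.r_[(lo+hi)/2,hi-lo]
        s=least_squares(lambda c:(box(c)-b)[:2],[.481,.0095]); print(n,k,round(o[0]["conf"],2),np.round(b,1),s.x.round(4),"size",box(s.x)[2:].round(1))
    if n=="wrist":
        save(p,"wrist10.png"); print("TCP",proj(p,[.4808,.0098,.108]))
w=cv2.imread("pics/wrist10.png"); o=cv2.resize(w[170:310,240:400],(800,700))[:600]
C=[]
for k,z,r in ((0,.108,.024),(0,.07,.036)):
    pts=np.array([(proj(p0,[.4815+r*np.cos(t),.0105+r*np.sin(t),z])-[240,170])*5 for t in th for p0 in [p]]) if False else None
cv2.imwrite("pics/c10.png",o)
```

```text
wrist upper_collar 0.75 [316.2 233.7  86.2  92.7] [0.4884 0.0139] size [67.9 71.1]
TCP [317.23738335 249.10911698]
wrist upper_collar 0.73 [315.9 233.4  89.8  95.6] [0.4886 0.0142] size [68.  71.1]
wrist lower_collar 0.75 [513.4 296.1  75.   68.8] [ 0.4952 -0.177 ] size [97.1 85.4]
TCP [317.22280984 249.10151902]
top upper_collar 0.58 [281.1 302.4  21.9  17.6] [0.4512 0.0189] size [24.1 24.5]
top lower_collar 0.69 [284.  299.6  23.3  12.3] [0.4606 0.0151] size [34.7 35.2]
scene upper_collar 0.8 [365.2 247.9  34.7  45.9] [0.5052 0.0268] size [24.2 25.4]
scene lower_collar 0.56 [366.6 246.8  36.2  41.5] [0.4716 0.0038] size [34. 33.]
```

View pics/c10.png

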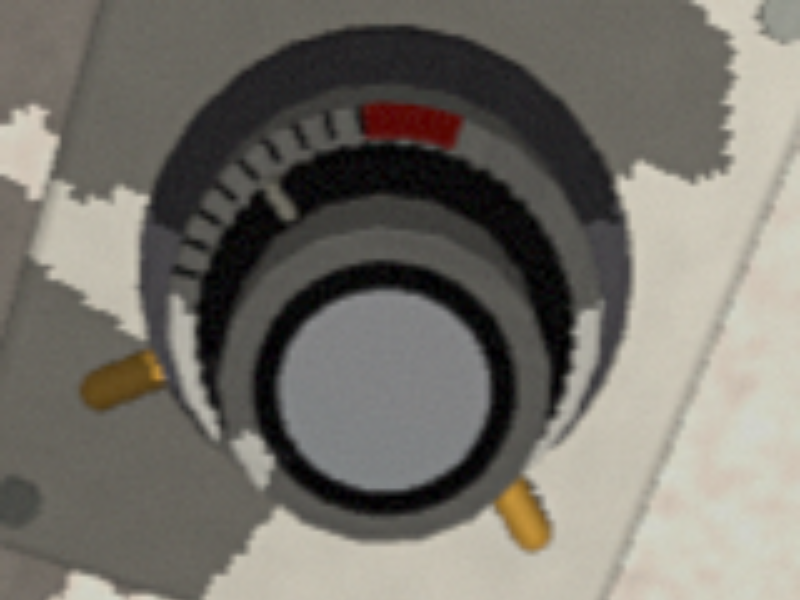

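The crop shows the upper collar's top circle centred at about (316.8,247.3) in full-picture pixels. That is within about 1 mm of the tool axis (317.2,249.1), so I shift +1 mm along tool x. The white line is at about 0.9 rad, some 3.3 ticks past the red band, so the stop is 28 to 52 degrees away. I lower so that the tips end at 74–75 mm.

>>> {"name": "move_arm", "arguments": {"plan": [[0,0,0,0.1,0,3,1],[0,0,0,0.1,0,7,1],[0,0,0,0.1,0,10,1],[0,0,0,0.1,0,11.5,1],[0,0,0,0.1,0,11.5,1]]}}

```text
time_s: 18.25
position: [0.4809, 0.0101, 0.0537]
tool_rot: [[0.918, 0.397, -0.004], [0.397, -0.918, 0.001], [-0.003, -0.002, -1.0]]
ft_force: [-0.6, -0.3, 0.1]
grip_width: 0.0854
gripper_force: 0.0
```

>>> {"name": "move_arm", "arguments": {"plan": [[0,0,0,0,0,0.5,1],[0,0,0,0,0,0.9,1],[0,0,0,0,0,0.9,1],[0,0,0,0,0,0.9,1]]}}

```text
time_s: 18.65
position: [0.4822, 0.0099, 0.0468]
tool_rot: [[0.918, 0.397, 0.001], [0.397, -0.918, -0.0], [0.001, 0.001, -1.0]]
ft_force: [-0.7, -0.3, 0.3]
grip_width: 0.0858
gripper_force: 0.0
```

>>> {"name": "move_arm", "arguments": {"plan": [[0,0,0,0,0,0,0.2],[0,0,0,0,0,0,0.2],[0,0,0,0,0,0,0.2],[0,0,0,0,0,0,0.2],[0,0,0,0,0,0,0.2]], "squeeze": 25}}

```text
time_s: 19.15
position: [0.4819, 0.0104, 0.047]
tool_rot: [[0.918, 0.396, 0.0], [0.396, -0.918, 0.001], [0.001, -0.001, -1.0]]
ft_force: [-2.0, 3.1, 6.5]
grip_width: 0.0583
gripper_force: 25.3
```

Run:
```python
from h import *
s=env.observe(); print(s["time_s"],s["position"],s["wrist_torque"],s["ft_force"],s["grip_width"],s["gripper_force"],s["q"][5])
```

```text
19.15 [0.48185406 0.01040221 0.04698003] [0.63196029 0.3579662  0.06776408] [-1.95619124  3.06360887  6.45166965] 0.0583069307579596 25.325743854045868 53.70335927325293
```

Gripped on the ring at 25 N. I start turning; positive about tool z (down) is clockwise from above.

>>> {"name": "move_arm", "arguments": {"plan": [[0,0,0,0,-0.05,0,0.2],[0,0,2,0,-0.05,0,0.2],[0,0,4,0,-0.05,0,0.2],[0,0,6,0,-0.05,0,0.2],[0,0,6,0,-0.05,0,0.2]]}}

```text
time_s: 19.65
position: [0.4819, 0.0104, 0.047]
tool_rot: [[0.955, 0.298, 0.001], [0.298, -0.955, -0.0], [0.001, 0.0, -1.0]]
ft_force: [-0.6, 1.1, 5.9]
grip_width: 0.0587
gripper_force: 25.6
```

```bash
cat > t.py <<'E'
from h import *
s=env.observe(); R=s["tool_rot"]; print(s["time_s"],"tau",np.round(s["wrist_torque"],3),"F",np.round(s["ft_force"],1),"yaw",np.degrees(np.arctan2(R[1][0],R[0][0])).round(2),s["grip_width"],np.round(s["joint_efforts"][5],3),np.round(s["position"],4))
E
python3 t.py
```

```text
19.65 tau [0.24  0.278 0.06 ] F [-0.6  1.1  5.9] yaw 17.32 0.058701368532802924 0.366 [0.4819 0.0104 0.047 ]
```

>>> {"name": "move_arm", "arguments": {"plan": [[0,0,5,0,0,0,0.2],[0,0,10,0,0,0,0.2],[0,0,15,0,0,0,0.2],[0,0,18,0,0,0,0.2],[0,0,18,0,0,0,0.2]]}}

```text
time_s: 20.15
position: [0.4819, 0.0103, 0.047]
tool_rot: [[1.0, -0.012, 0.001], [-0.012, -1.0, -0.0], [0.001, 0.0, -1.0]]
ft_force: [-1.3, -0.4, 5.3]
grip_width: 0.0585
gripper_force: 25.6
```

```bash
python3 t.py
python3 - <<'E'
from h import *
for n in ("wrist","scene"):
    p=env.get_image(n); s=env.observe(); print(np.round(s["wrist_torque"],3))
    for a in env.tip_of("ring_line",p)[:1]:
        X=atz(p,a["pixel"],.0765); print(n,a["conf"],X,np.degrees(np.arctan2(X[1]-.0104,X[0]-.4819)))
E
```

```text
20.15 tau [0.049 0.275 0.034] F [-1.3 -0.4  5.3] yaw -0.71 0.05845703509015067 0.522 [0.4819 0.0103 0.047 ]
[ 0.11   0.266 -0.029]
wrist 0.85 [0.50483872 0.02724251 0.0765    ] 36.28757858484352
[0.07  0.266 0.036]
scene 0.47 [0.50773986 0.0202298  0.0765    ] 20.82743488831882
```

>>> {"name": "move_arm", "arguments": {"plan": [[0,0,1,0,0,0,0.2],[0,0,2,0,0,0,0.2],[0,0,3,0,0,0,0.2]]}}

```text
time_s: 20.65
position: [0.4819, 0.0102, 0.047]
tool_rot: [[0.998, -0.064, 0.001], [-0.064, -0.998, -0.0], [0.001, 0.0, -1.0]]
ft_force: [-2.2, -1.2, 6.1]
grip_width: 0.0584
gripper_force: 25.6
```

```bash
python3 t.py
```

```text
20.65 tau [0.032 0.283 0.072] F [-2.2 -1.2  6.1] yaw -3.66 0.05836604909592704 -0.128 [0.4819 0.0102 0.047 ]
```

>>> {"name": "move_arm", "arguments": {"plan": [[0,0,1,0,0,0,0.2],[0,0,2,0,0,0,0.2],[0,0,2,0,0,0,0.2]]}}

```text
time_s: 20.95
position: [0.4819, 0.0102, 0.047]
tool_rot: [[0.995, -0.098, 0.001], [-0.098, -0.995, -0.0], [0.001, 0.0, -1.0]]
ft_force: [-1.5, -0.2, 5.3]
grip_width: 0.0583
gripper_force: 25.6
```

```bash
python3 t.py
```

```text
20.95 tau [0.012 0.252 0.075] F [-1.5 -0.2  5.3] yaw -5.65 0.05831266907106962 0.233 [0.4819 0.0102 0.047 ]
```

>>> {"name": "move_arm", "arguments": {"plan": [[0,0,1,0,0,0,0.2],[0,0,2,0,0,0,0.2],[0,0,2,0,0,0,0.2]]}}

```text
time_s: 21.25
position: [0.4819, 0.0102, 0.047]
tool_rot: [[0.991, -0.133, 0.001], [-0.133, -0.991, -0.0], [0.001, 0.0, -1.0]]
ft_force: [-2.4, -0.3, 5.9]
grip_width: 0.0589
gripper_force: 25.6
```

```bash
python3 t.py
```

```text
21.25 tau [0.013 0.275 0.068] F [-2.4 -0.3  5.9] yaw -7.65 0.05887956161609961 0.233 [0.4819 0.0102 0.047 ]
```

>>> {"name": "move_arm", "arguments": {"plan": [[0,0,1,0,0,0,0.2],[0,0,2,0,0,0,0.2],[0,0,2,0,0,0,0.2]]}}

```text
time_s: 21.55
position: [0.4819, 0.0102, 0.047]
tool_rot: [[0.986, -0.168, 0.001], [-0.168, -0.986, -0.001], [0.001, 0.0, -1.0]]
ft_force: [-2.4, -1.2, 5.9]
grip_width: 0.0588
gripper_force: 25.6
```

```bash
python3 t.py
```

```text
21.55 tau [0.047 0.266 0.08 ] F [-2.4 -1.2  5.9] yaw -9.65 0.05877563411790688 0.233 [0.4819 0.0102 0.047 ]
```

>>> {"name": "move_arm", "arguments": {"plan": [[0,0,1,0,0,0,0.2],[0,0,2,0,0,0,0.2],[0,0,2,0,0,0,0.2]]}}

```text
time_s: 21.85
position: [0.4819, 0.0102, 0.047]
tool_rot: [[0.979, -0.202, 0.001], [-0.202, -0.979, -0.001], [0.001, 0.0, -1.0]]
ft_force: [-2.4, -2.1, 5.9]
grip_width: 0.0585
gripper_force: 25.6
```

```bash
python3 t.py
```

```text
21.85 tau [-0.046  0.272  0.11 ] F [-2.4 -2.1  5.9] yaw -11.65 0.058549655982408806 0.233 [0.4819 0.0102 0.047 ]
```

>>> {"name": "move_arm", "arguments": {"plan": [[0,0,1,0,0,0,0.2],[0,0,2,0,0,0,0.2],[0,0,2,0,0,0,0.2]]}}

```text
time_s: 22.15
position: [0.482, 0.0101, 0.0471]
tool_rot: [[0.972, -0.236, 0.001], [-0.236, -0.972, -0.001], [0.001, 0.0, -1.0]]
ft_force: [-1.8, -1.9, 6.3]
grip_width: 0.0587
gripper_force: 25.6
```

```bash
python3 t.py
```

```text
22.15 tau [-0.039  0.245  0.085] F [-1.8 -1.9  6.3] yaw -13.65 0.05870442162343537 0.233 [0.482  0.0101 0.0471]
```

>>> {"name": "move_arm", "arguments": {"plan": [[0,0,1,0,0,0,0.2],[0,0,2,0,0,0,0.2],[0,0,2,0,0,0,0.2]]}}

```text
time_s: 22.45
position: [0.4819, 0.0101, 0.047]
tool_rot: [[0.963, -0.27, 0.001], [-0.27, -0.963, -0.001], [0.001, 0.0, -1.0]]
ft_force: [-1.7, -1.6, 5.8]
grip_width: 0.0587
gripper_force: 25.6
```

```bash
python3 t.py
python3 - <<'E'
from h import *
p=env.get_image("wrist"); save(p,"wrist11.png")
for a in env.tip_of("ring_line",p)[:1]:
    X=atz(p,a["pixel"],.0765); print(a["conf"],X,np.degrees(np.arctan2(X[1]-.0104,X[0]-.4819)))
E
```

```text
22.45 tau [-0.087  0.274  0.08 ] F [-1.7 -1.6  5.8] yaw -15.65 0.058722182636494834 0.234 [0.4819 0.0101 0.047 ]
0.95 [0.50807084 0.02053308 0.0765    ] 21.165887968142847
```

The ring follows, with the line now at about 0.31 rad. I keep creeping.

>>> {"name": "move_arm", "arguments": {"plan": [[0,0,1,0,0,0,0.2],[0,0,2,0,0,0,0.2],[0,0,2,0,0,0,0.2]]}}

```text
time_s: 22.85
position: [0.4819, 0.0101, 0.047]
tool_rot: [[0.953, -0.303, 0.001], [-0.303, -0.953, -0.001], [0.001, 0.0, -1.0]]
ft_force: [-1.6, -1.5, 6.6]
grip_width: 0.0586
gripper_force: 25.6
```

```bash
python3 t.py
```

```text
22.85 tau [-0.122  0.249  0.08 ] F [-1.6 -1.5  6.6] yaw -17.65 0.05858427969126891 0.233 [0.4819 0.0101 0.047 ]
```

>>> {"name": "move_arm", "arguments": {"plan": [[0,0,1,0,0,0,0.2],[0,0,2,0,0,0,0.2],[0,0,2,0,0,0,0.2]]}}

```text
time_s: 23.15
position: [0.4819, 0.0101, 0.047]
tool_rot: [[0.942, -0.336, 0.001], [-0.336, -0.942, -0.001], [0.001, 0.0, -1.0]]
ft_force: [-2.3, -1.3, 4.0]
grip_width: 0.0585
gripper_force: 25.6
```

```bash
python3 t.py
```

```text
23.15 tau [-0.112  0.287  0.096] F [-2.3 -1.3  4. ] yaw -19.65 0.05853876591365063 0.234 [0.4819 0.0101 0.047 ]
```

>>> {"name": "move_arm", "arguments": {"plan": [[0,0,1,0,0,0,0.2],[0,0,2,0,0,0,0.2],[0,0,2,0,0,0,0.2]]}}

```text
time_s: 23.45
position: [0.4819, 0.0101, 0.047]
tool_rot: [[0.929, -0.369, 0.001], [-0.369, -0.929, -0.001], [0.001, 0.0, -1.0]]
ft_force: [-2.2, -0.8, 6.2]
grip_width: 0.0587
gripper_force: 25.6
```

```bash
python3 t.py
```

```text
23.45 tau [-0.094  0.302  0.055] F [-2.2 -0.8  6.2] yaw -21.65 0.05869253204558798 0.234 [0.4819 0.0101 0.047 ]
```

>>> {"name": "move_arm", "arguments": {"plan": [[0,0,1,0,0,0,0.2],[0,0,2,0,0,0,0.2],[0,0,2,0,0,0,0.2]]}}

```text
time_s: 23.75
position: [0.4819, 0.0101, 0.047]
tool_rot: [[0.916, -0.401, 0.001], [-0.401, -0.916, -0.001], [0.001, 0.0, -1.0]]
ft_force: [-2.3, -2.0, 5.3]
grip_width: 0.0587
gripper_force: 25.6
```

```bash
python3 t.py
```

```text
23.75 tau [-0.128  0.246  0.067] F [-2.3 -2.   5.3] yaw -23.65 0.05872246223550819 0.234 [0.4819 0.0101 0.047 ]
```

>>> {"name": "move_arm", "arguments": {"plan": [[0,0,1,0,0,0,0.2],[0,0,2,0,0,0,0.2],[0,0,2,0,0,0,0.2]]}}

```text
time_s: 24.05
position: [0.4819, 0.0101, 0.047]
tool_rot: [[0.901, -0.433, 0.001], [-0.433, -0.901, -0.001], [0.001, 0.0, -1.0]]
ft_force: [-2.6, -1.9, 5.2]
grip_width: 0.0587
gripper_force: 25.6
```

```bash
python3 t.py
```

```text
24.05 tau [-0.144  0.293  0.091] F [-2.6 -1.9  5.2] yaw -25.65 0.05867220340339425 0.234 [0.4819 0.0101 0.047 ]
```

>>> {"name": "move_arm", "arguments": {"plan": [[0,0,1,0,0,0,0.2],[0,0,2,0,0,0,0.2],[0,0,2,0,0,0,0.2]]}}

```text
time_s: 24.35
position: [0.4819, 0.01, 0.047]
tool_rot: [[0.886, -0.464, 0.001], [-0.464, -0.886, -0.001], [0.001, 0.0, -1.0]]
ft_force: [-2.1, -1.1, 5.4]
grip_width: 0.0585
gripper_force: 25.6
```

```bash
python3 t.py
python3 - <<'E'
from h import *
p=env.get_image("wrist"); save(p,"wrist12.png")
for a in env.tip_of("ring_line",p)[:1]:
    X=atz(p,a["pixel"],.0765); print(a["conf"],X,np.degrees(np.arctan2(X[1]-.0104,X[0]-.4819)))
# red band angle on lower collar rim
hsv=cv2.cvtColor(p["color"],cv2.COLOR_RGB2HSV)
m=cv2.inRange(hsv,(0,150,60),(8,255,255))|cv2.inRange(hsv,(172,150,60),(180,255,255))
v,u=np.nonzero(m); A=np.array([atz(p,(a,b),.07) for a,b in zip(u,v)])
r=np.hypot(A[:,0]-.4819,A[:,1]-.0104); k=(r>.026)&(r<.042); g=np.degrees(np.arctan2(A[k,1]-.0104,A[k,0]-.4819)); print(k.sum(),np.percentile(g,[1,50,99]))
E
```

```text
24.35 tau [-0.144  0.255  0.1  ] F [-2.1 -1.1  5.4] yaw -27.65 0.058530502862180186 0.235 [0.4819 0.01   0.047 ]
0.64 [0.51111869 0.01499857 0.0765    ] 8.944104841806537
384 [ 3.26136694 16.06359728 29.16208744]
```

>>> {"name": "move_arm", "arguments": {"plan": [[0,0,1,0,0,0,0.2],[0,0,2,0,0,0,0.2],[0,0,2,0,0,0,0.2]]}}

```text
time_s: 24.75
position: [0.4819, 0.01, 0.047]
tool_rot: [[0.869, -0.494, 0.001], [-0.494, -0.869, -0.001], [0.001, 0.0, -1.0]]
ft_force: [-2.0, -2.5, 6.5]
grip_width: 0.0583
gripper_force: 25.6
```

```bash
python3 t.py
```

```text
24.75 tau [-0.192  0.219  0.39 ] F [-2.  -2.5  6.5] yaw -29.6 0.05834603865296474 0.573 [0.4819 0.01   0.047 ]
```

The torque jumped to 0.39 N m, which is the stop. I add a small 0.4° to confirm the ramp, and hold.

>>> {"name": "move_arm", "arguments": {"plan": [[0,0,0.4,0,0,0,0.2],[0,0,0.4,0,0,0,0.2],[0,0,0.4,0,0,0,0.2]]}}

```text
time_s: 25.05
position: [0.4819, 0.01, 0.047]
tool_rot: [[0.866, -0.499, 0.001], [-0.499, -0.866, -0.001], [0.001, 0.0, -1.0]]
ft_force: [-3.0, -2.4, 5.5]
grip_width: 0.0587
gripper_force: 25.6
```

```bash
python3 t.py
```

```text
25.05 tau [-0.178  0.294  0.468] F [-3.  -2.4  5.5] yaw -29.96 0.058721588503925226 0.484 [0.4819 0.01   0.047 ]
```

It is firm at 0.47 N m. I ease most of the wind-up out (still bearing on the stop), open, and rise.

>>> {"name": "move_arm", "arguments": {"plan": [[0,0,-0.6,0,0,0,0.2],[0,0,-1.1,0,0,0,0.2],[0,0,-1.1,0,0,0,0.2],[0,0,-1.1,0,0,0,1],[0,0,-1.1,0,0,0,1]]}}

```text
time_s: 25.55
position: [0.4818, 0.0104, 0.0464]
tool_rot: [[0.875, -0.484, 0.0], [-0.484, -0.875, 0.0], [0.0, -0.0, -1.0]]
ft_force: [-1.2, 0.0, 0.4]
grip_width: 0.0842
gripper_force: 0.0
```

>>> {"name": "move_arm", "arguments": {"plan": [[0,0,0,0,0,0,1],[0,0,0,0,0,0,1],[0,0,0,0,0,0,1],[0,0,0,0,0,-1,1],[0,0,0,0,0,-3,1]]}}

```text
time_s: 26.05
position: [0.4811, 0.0105, 0.0763]
tool_rot: [[0.875, -0.484, -0.003], [-0.484, -0.875, 0.001], [-0.003, 0.001, -1.0]]
ft_force: [0.4, 0.3, 0.3]
grip_width: 0.0854
gripper_force: 0.0
```

>>> {"name": "move_arm", "arguments": {"plan": [[0,0,0,0,0,-4,1],[0,0,0,0,0,-8,1],[0,0,0,0,0,-12,1],[0,0,0,0,0,-12,1],[0,0,0,0,0,-12,1]]}}

```text
time_s: 26.55
position: [0.4817, 0.0104, 0.1972]
tool_rot: [[0.875, -0.484, 0.002], [-0.484, -0.875, -0.0], [0.002, -0.001, -1.0]]
ft_force: [-0.4, 0.6, -0.6]
grip_width: 0.0856
gripper_force: 0.0
```

```bash
python3 t.py
python3 - <<'E'
from h import *
for i in range(2):
    p=env.get_image("wrist"); save(p,"wrist13.png")
    for k in("ring_line","cap_knob","tray"):
        for a in env.tip_of(k,p)[:1]:
            X=atz(p,a["pixel"],dict(ring_line=.0765,cap_knob=.041,tray=0)[k]); print(k,a["conf"],X.round(4),np.degrees(np.arctan2(X[1]-.0104,X[0]-.4819)))
hsv=cv2.cvtColor(p["color"],cv2.COLOR_RGB2HSV)
m=cv2.inRange(hsv,(0,150,60),(8,255,255))|cv2.inRange(hsv,(172,150,60),(180,255,255))
v,u=np.nonzero(m); A=np.array([atz(p,(a,b),.07) for a,b in zip(u,v)])
r=np.hypot(A[:,0]-.4819,A[:,1]-.0104); k=(r>.026)&(r<.042); g=np.degrees(np.arctan2(A[k,1]-.0104,A[k,0]-.4819)); print(k.sum(),np.percentile(g,[1,50,99]))
E
```

```text
26.55 tau [-0.016  0.019 -0.009] F [-0.4  0.6 -0.6] yaw -28.93 0.08556531851034262 0.0 [0.4817 0.0104 0.1972]
ring_line 0.96 [0.5081 0.012  0.0765] 3.604976049489499
cap_knob 0.94 [ 0.4883 -0.2059  0.041 ] -88.30957827635493
tray 0.72 [ 0.4977 -0.2421  0.    ] -86.42273652444489
ring_line 0.64 [0.5086 0.0146 0.0765] 8.871373138482005
cap_knob 0.93 [ 0.488 -0.205  0.041] -88.38966576699704
tray 0.64 [ 0.4964 -0.2412  0.    ] -86.70596172687344
106 [ 3.73775419 16.39579359 28.98855451]
```

The line is in the red band, the cap stands in the tray, and the robot is clear of everything, so I hand the job in.

```bash
python3 -c "
from rig import env
print(env.close_job())"
```

```text
the job is handed in; nothing more can be done
None
```

The job is handed in: the dust cap stands upright, knob up, in the free half of the tray. The iris ring was turned clockwise firmly onto its fully-open stop (about 0.47 N m, below the strain limit) and released, with its white line in the red band.

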